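Fan sample plates in a carrier tray and lock them in with its rod

TASK

Draw the retaining rod out of the eyes of the carrier tray and lay it aside, then lay every sample plate from the mat down the middle of the tray in one straight overlapping fan: the first on the sloped rest up against the head stop, each next one on top of the one before and about 35 mm further towards the tail. All the labels face up at the head end and stay uncovered, and the plain ends rest on the tray floor. Finally push the rod back through both eyes from the side it came from, over the plates, until its handle meets the lug, and leave the other things on the desk alone.

Things in the scene. Friction and masses are not known exactly. Their poses are not given: they have to be found in the camera images.
- tray: Carrier tray of bare aluminium, fixed to the desk, 300 x 172 mm. Origin: centre of its underside; x runs along it from head stop to tail, y across it, z up. Floor top at z = 6 mm. Tail and side edges have lips up to z = 12 mm, 5 mm thick. Two lugs with eyes stand on it at y = -70 and +70 mm. In a fan of 35 mm steps all plates lie parallel to the sloped rest, toes on the floor
- tray_head (a point): Middle of the foot of the head stop's inner face, on the tray floor (tray x = -145 mm); the stop is a wall across the tray up to z = 38 mm. Beside it is the sloped rest, 40 mm long, 70 mm wide, falling 9.9 degrees towards the tail: a plate on it with its label end 3 mm from the stop has that end's underside 21 mm above the floor, its toe on the floor, its origin at tray x = -83 mm
- tray_tail (a point): Middle of the tray floor at the tail lip (tray x = +145 mm)
- eye_near (a point): Centre of the eye, a horizontal bore of 18 mm along tray y, in the steel lug at tray x = -60, y = -70 mm, z = 48 mm. The lug is 12 mm thick along y, 36 mm wide along x, its top at z = 64 mm. The rod goes in from this side, and its handle ends up outside this lug
- eye_far (a point): Centre of the same eye in the like lug at tray x = -60, y = +70 mm, z = 48 mm
- rod: Retaining rod, about 90 g: steel shaft 12 mm thick, 170 mm long, square black handle 22 x 22 x 50 mm on the same axis. Origin: on the axis at the shoulder; x points to the tip; the handle reaches from x = 0 to -50 mm. It starts loose through both eyes, 3 mm below their centres, handle beyond the lug at tray y = -70 mm. Home, its shoulder is at that lug. On the desk it tips 1.8 degrees, tip down
- rod_tip (a point): Tip of the rod's shaft, on its axis; the last 10 mm taper to 5 mm. With the rod home it stands 18 mm past the far lug
- mat: Thin dark bench mat, fixed, 310 x 400 x 2 mm, origin under its centre; the plates lie on it at the start
- spray: Blue spray bottle, 48 mm wide, 150 mm high, bystander; origin under its centre
- tape: Roll of yellow tape, 90 mm wide, 20 mm high, lying flat, bystander; origin under its centre
- driver: Screwdriver with a green handle, lying on the desk, bystander
- mouse: Black computer mouse, 105 x 60 x 34 mm, bystander; origin under its centre
- plate1: Sample plate of olive-green glass-epoxy laminate, 120 x 50 x 6 mm, about 70 g, all alike. Origin: centre of its underside; x along its length, from the label end (white label 25 mm wide across the upper face at x = -60 mm) to the toe (x = +60 mm); z up. May be absent
- plate1_toe (a point): Middle of the lower edge of plate1's toe, the end without the label
- plate2: Sample plate of olive-green glass-epoxy laminate, 120 x 50 x 6 mm, about 70 g, all alike. Origin: centre of its underside; x along its length, from the label end (white label 25 mm wide across the upper face at x = -60 mm) to the toe (x = +60 mm); z up. May be absent
- plate2_toe (a point): Middle of the lower edge of plate2's toe, the end without the label
- plate3: Sample plate of olive-green glass-epoxy laminate, 120 x 50 x 6 mm, about 70 g, all alike. Origin: centre of its underside; x along its length, from the label end (white label 25 mm wide across the upper face at x = -60 mm) to the toe (x = +60 mm); z up. May be absent
- plate3_toe (a point): Middle of the lower edge of plate3's toe, the end without the label
- plate4: Sample plate of olive-green glass-epoxy laminate, 120 x 50 x 6 mm, about 70 g, all alike. Origin: centre of its underside; x along its length, from the label end (white label 25 mm wide across the upper face at x = -60 mm) to the toe (x = +60 mm); z up. May be absent
- plate4_toe (a point): Middle of the lower edge of plate4's toe, the end without the label
- plate5: Sample plate of olive-green glass-epoxy laminate, 120 x 50 x 6 mm, about 70 g, all alike. Origin: centre of its underside; x along its length, from the label end (white label 25 mm wide across the upper face at x = -60 mm) to the toe (x = +60 mm); z up. May be absent
- plate5_toe (a point): Middle of the lower edge of plate5's toe, the end without the label

How it is judged:
On the way, in this order (a step that is already met when the one before it is completed fails the run):
1. the retaining rod is drawn out of both eyes (y of rod_tip in the frame of tray below -0.078 m), for 0.2 s.
2. all the plates lie in one overlapping fan from the head stop (y of plate1 in the frame of tray between -0.012 and 0.012 m and angle between the y axis of each of plate1, plate2, plate3, plate4, plate5 and the y axis of tray, either way round below 0.14 rad and x of tray_tail in the frame of plate1 above 0 m and angle between plate1's own z axis and vertical between 0.08 and 0.3 rad and z of each of plate1_toe, plate2_toe, plate3_toe, plate4_toe, plate5_toe in the frame of tray below 0.013 m and (x of plate1 in the frame of tray between -0.095 and -0.071 m or x of plate2 in the frame of plate1 between -0.046 and -0.024 m or x of plate3 in the frame of plate1 between -0.046 and -0.024 m or x of plate4 in the frame of plate1 between -0.046 and -0.024 m or x of plate5 in the frame of plate1 between -0.046 and -0.024 m) and y of plate2 in the frame of tray between -0.012 and 0.012 m and x of tray_tail in the frame of plate2 above 0 m and angle between plate2's own z axis and vertical between 0.08 and 0.3 rad and (x of plate2 in the frame of tray between -0.095 and -0.071 m or x of plate1 in the frame of plate2 between -0.046 and -0.024 m or x of plate3 in the frame of plate2 between -0.046 and -0.024 m or x of plate4 in the frame of plate2 between -0.046 and -0.024 m or x of plate5 in the frame of plate2 between -0.046 and -0.024 m) and y of plate3 in the frame of tray between -0.012 and 0.012 m and x of tray_tail in the frame of plate3 above 0 m and angle between plate3's own z axis and vertical between 0.08 and 0.3 rad and (x of plate3 in the frame of tray between -0.095 and -0.071 m or x of plate1 in the frame of plate3 between -0.046 and -0.024 m or x of plate2 in the frame of plate3 between -0.046 and -0.024 m or x of plate4 in the frame of plate3 between -0.046 and -0.024 m or x of plate5 in the frame of plate3 between -0.046 and -0.024 m) and y of plate4 in the frame of tray between -0.012 and 0.012 m and x of tray_tail in the frame of plate4 above 0 m and angle between plate4's own z axis and vertical between 0.08 and 0.3 rad and (x of plate4 in the frame of tray between -0.095 and -0.071 m or x of plate1 in the frame of plate4 between -0.046 and -0.024 m or x of plate2 in the frame of plate4 between -0.046 and -0.024 m or x of plate3 in the frame of plate4 between -0.046 and -0.024 m or x of plate5 in the frame of plate4 between -0.046 and -0.024 m) and y of plate5 in the frame of tray between -0.012 and 0.012 m and x of tray_tail in the frame of plate5 above 0 m and angle between plate5's own z axis and vertical between 0.08 and 0.3 rad and (x of plate5 in the frame of tray between -0.095 and -0.071 m or x of plate1 in the frame of plate5 between -0.046 and -0.024 m or x of plate2 in the frame of plate5 between -0.046 and -0.024 m or x of plate3 in the frame of plate5 between -0.046 and -0.024 m or x of plate4 in the frame of plate5 between -0.046 and -0.024 m) and horizontal distance between plate1 and plate2 above 0.024 m and horizontal distance between each of plate1, plate2 and plate3 above 0.024 m and horizontal distance between each of plate1, plate2, plate3 and plate4 above 0.024 m and horizontal distance between each of plate1, plate2, plate3, plate4 and plate5 above 0.024 m), for 0.2 s.
3. the rod is home through both eyes over the plates (y of rod_tip in the frame of tray between 0.084 and 0.1 m and x of rod_tip in the frame of tray between -0.068 and -0.052 m and z of rod_tip in the frame of tray between 0.038 and 0.058 m and angle between the x axis of rod and the y axis of tray, either way round below 0.09 rad), for 0.2 s.
At the end, for the whole second after the job is handed in: All plates in the tray, 12 mm from its middle and square to 0.14 rad, labels to the head, toes 7 mm from the floor, tilt 0.08 to 0.30 rad; first origin at tray x -95 to -71 mm, each other 24 to 46 mm past another. Rod through both eyes, shoulder within 10 mm of the lug. All at rest (all of step 2 and all of step 3 and linear speed of each of plate1, plate2, plate3, plate4, plate5, rod below 0.02 m/s); the robot touches nothing.
It fails at once if the spray bottle is displaced by more than 30 mm (distance of spray from where it was at the start of the episode above 0.03 m).
It fails at once if the roll of tape is displaced by more than 30 mm (distance of tape from where it was at the start of the episode above 0.03 m).
It fails at once if the screwdriver is displaced by more than 30 mm (distance of driver from where it was at the start of the episode above 0.03 m).
It fails at once if the mouse is displaced by more than 30 mm (distance of mouse from where it was at the start of the episode above 0.03 m).
Of plate1, plate2, plate3, plate4, plate5 only 3 to 5 are there at a start; the rules pass over those that are not, and their reading is None.
At some moment in a run one of plate4, plate5, rod may be knocked a few centimetres aside while the robot is not near it.
Once in a run the grip may slacken for a moment while it holds something.
It also fails if it takes over 210 s, if anything falls off the work surface, if the arm or the gripper's body presses on something with over 40 N, if the wrist force passes 120 N, or if a joint passes its speed limit or range.

ROBOT

A 6-joint arm with a two-finger parallel gripper is mounted at the origin on the work surface. World frame = base frame: x ahead of the robot, y to its left, z up, the work surface at z = 0. Lengths are in m, angles in rad, forces in N, time in s.
With the tool pointing down it reaches from about 0.325 to 0.775 m from the base axis. Payload 5.5 kg.
Tool frame: the origin (TCP) lies between the finger pads; the fingertips stand 8 mm ahead of it and the grasp point (between the pads) lies 11 mm behind it (arm.tip_reach is the distance from the TCP to the fingertips, in m); z points along the fingers, y is the line along which they close (so a half turn about z gives the same grasp; the last joint's range is limited). The gripper opens to 88 mm and grips with 3 to 60 N. Pads are 20 mm wide; open, the fingers measure 115 mm over their backs; the gripper's body (75 mm by 178 mm) begins 61 mm behind the grasp point.
Start: joints at [-1.277, 0.091, 1.231, -0, 1.82, -0.057], TCP at [0.206, -0.563, 0.207] pointing down, gripper open.
Joint ranges: [-2.87, 2.87], [-0.86, 2.18], [0.17, 2.46], [-1.51, 4.65], [0.06, 2.69], [-2.65, 2.65]. Speed limits (rad/s): [2.57, 2.57, 3.01, 3.14, 3.14, 3.14].

INTERFACE

Orientations are given as a 3x3 rotation matrix whose columns are the frame's x, y, z axes.
In Python, from workcell import arm, kinematics, imaging, ticket gives the robot as it stands. Calls block until the motion is done:
- arm.move_pose(position, orientation): joint-space move of the TCP to a pose.
- arm.move_l(position, orientation=None, vel=0.15): straight line of the TCP; orientation=None keeps the orientation; vel is the mean speed in m/s.
- arm.move_j(angles): joint-space move.
- arm.gripper_open() and arm.gripper_close(grip_force=None): open the fingers fully, or close them until they stop; grip_force is the grip in N (None keeps the last).
- arm.dwell(seconds).
- kinematics.solve_ik(position, orientation): joint angles nearest the present ones, or None.
- arm.get_state(): the state.
- imaging.camera(name): name is "side" or "top" or "wrist"; returns the picture (384x512x3 uint8, red, green, blue); there is no depth.
- imaging.camera_model(name): a dict with "fx", "fy", "cx", "cy" (pixels), "world_from_camera" (4x4, takes a point from camera to world coordinates). Camera axes: x right, y up, looking along -z (the intrinsics and any distortion apply to the point x, -y, -z); pixel columns grow to the right and rows downward; lengths in m; the calibration is good to about 2 mm. A picture is of the moment at which its call begins: read the wrist's pose just before it. camera_model takes no time and is no camera call; for the wrist camera it gives the pose at the moment of the call.
A pose or a line that the arm cannot do raises arm.PlanningError and nothing moves.
- ticket.finish_job(): hands the job in; it is judged then, once.
The state is a dict: "clock": time; "joint_positions": joint angles; "qvel": joint speeds; "joint_efforts": joint torques, N m; "tcp_pos": TCP position; "tcp_rot": TCP orientation; "contact_force": force on the tool from outside, world axes, zero at the start; "ft_torque": the same for the moment, N m; "opening": finger opening in m; "grasp_force": force on a finger pad.
Only numpy, scipy, OpenCV 4.12 (cv2) and the standard library are available. Lean on these libraries where they do the work, as an engineer would, in place of code of your own. Each camera call takes 0.05 s, during which the arm holds its last target. There are 200 camera calls.

## Working session

There is one attempt and no reset: what is moved stays moved. The work goes in short steps, each a Python script; the robot and the scene stay as the last script left them, time stands still between calls to the robot, and variables do not carry over. Pictures are saved under pics/ and viewed, at most 14 in all, crops included, and the job is handed in when it is done.

```bash
ls; mkdir -p pics; python3 - <<'E'
from workcell import arm,kinematics,imaging,ticket
import cv2,numpy as np
for n in("top","side"):
    im=imaging.camera(n); cv2.imwrite(f"pics/{n}0.png",im[:,:,::-1]); m=imaging.camera_model(n); print({k:(np.round(v,3).tolist() if k!='x' else 0) for k,v in m.items()})
print(arm.get_state()["clock"])
E
```

```text
pics
{'fx': 402.493, 'fy': 402.493, 'cx': 261.642, 'cy': 193.151, 'world_from_camera': [[0.025, 0.997, -0.08, 0.47], [-1.0, 0.026, 0.008, 0.002], [0.01, 0.079, 0.997, 1.331], [0.0, 0.0, 0.0, 1.0]]}
{'fx': 497.769, 'fy': 497.769, 'cx': 253.273, 'cy': 188.15, 'world_from_camera': [[-0.924, 0.294, -0.244, 0.229], [-0.382, -0.684, 0.622, 0.884], [0.016, 0.668, 0.744, 1.122], [0.0, 0.0, 0.0, 1.0]]}
0.1
```

View pics/top0.png

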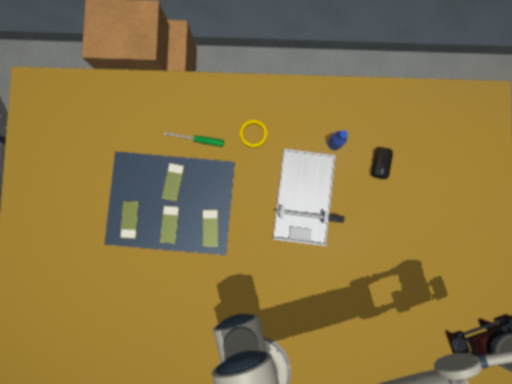

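View pics/side0.png

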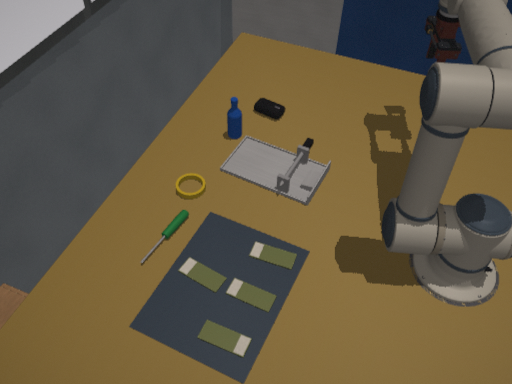

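The top view shows four plates on the mat at px (172,183), (130,219), (169,225) and (210,228), with labels at the top except on the second. The tray is around (305,197), with the rod handle at (336,218), on the -y side. I'll write helpers and get coarse positions first.

```bash
cat > h.py <<'E'
from workcell import arm,kinematics,imaging,ticket
import cv2,numpy as np
def shot(n,save=None):
    m=imaging.camera_model(n); im=imaging.camera(n)
    if save: cv2.imwrite(f"pics/{save}.png",im[:,:,::-1])
    return im,m
def ray(m,uv,z):
    uv=np.atleast_2d(np.asarray(uv,float)); T=m["world_from_camera"]
    T=np.array(T); d=np.c_[(uv[:,0]-m["cx"])/m["fx"],-(uv[:,1]-m["cy"])/m["fy"],-np.ones(len(uv))]@T[:3,:3].T
    return T[:3,3]+d*((z-T[2,3])/d[:,2])[:,None]
def pix(m,P):
    T=np.array(m["world_from_camera"]); p=(np.atleast_2d(P)-T[:3,3])@T[:3,:3]
    return np.c_[m["cx"]-m["fx"]*p[:,0]/p[:,2],m["cy"]+m["fy"]*p[:,1]/p[:,2]]
def Rz(a): c,s=np.cos(a),np.sin(a); return np.array([[c,-s,0],[s,c,0],[0,0,1.]])
def Ry(a): c,s=np.cos(a),np.sin(a); return np.array([[c,0,s],[0,1,0],[-s,0,c]])
DOWN=np.diag([1.,-1,-1])
def down(a): return Rz(a)@DOWN      # tool x at yaw a, pointing down
def plates(im,m,z,amin=100):
    """list of (x,y,yaw toward toe,len,wid) from body+label masks, top face at height z"""
    hsv=cv2.cvtColor(im,cv2.COLOR_RGB2HSV)
    g=cv2.inRange(hsv,(25,60,50),(45,255,255)); out=[]
    n,lab,st,c=cv2.connectedComponentsWithStats(g)
    for i in range(1,n):
        if st[i,4]<amin: continue
        pts=np.argwhere(lab==i)[:,::-1]; W=ray(m,pts,z)[:,:2]
        (cx,cy),(w,h),a=cv2.minAreaRect((W*1000).astype(np.float32))
        out.append((cx/1000,cy/1000,w,h,a,c[i].round(),st[i,4]))
    return out
E
python3 - <<'E'
from h import *
im,m=shot("top")
print("mat corners",ray(m,[(115,152),(235,161),(226,255),(105,244)],.002)[:,:2].round(3).tolist())
print("tray rim",ray(m,[(284,149),(336,155),(326,245),(274,239)],.012)[:,:2].round(3).tolist())
print("eyes/handle",ray(m,[(280,212),(323,216),(329,217),(344,219)],.05)[:,:2].round(3).tolist())
for p in plates(im,m,.008): print(p)
print("plates",ray(m,[(172,183),(130,219),(169,225),(210,228)],.008)[:,:2].round(3).tolist())
s=arm.get_state(); w=imaging.camera_model("wrist"); print(np.round(w["fx"]),np.round(s["tcp_rot"].T@(np.array(w["world_from_camera"])[:3,3]-s["tcp_pos"]),3),np.round(s["tcp_rot"].T@np.array(w["world_from_camera"])[:3,:3],2))
for p,a in (((.42,-.14,.35),np.pi/2),((.42,-.14,.35),0),((.42,-.14,.35),-np.pi/2),((.45,.3,.35),0),((.38,-.14,.05),0),((.35,-.14,.05),0)):
    q=kinematics.solve_ik(np.array(p),down(a)); print(p,a,None if q is None else np.round(q,2))
E
```

```text
mat corners [[0.701, 0.482], [0.681, 0.083], [0.371, 0.102], [0.396, 0.498]]
tray rim [[0.724, -0.079], [0.709, -0.252], [0.412, -0.223], [0.427, -0.053]]
eyes/handle [[0.514, -0.068], [0.505, -0.206], [0.502, -0.225], [0.497, -0.273]]
(0.7748175659179688, 0.025011238098144532, 91.43696594238281, 86.78311157226562, 1.5975383520126343, array([253., 133.]), np.int32(241))
(0.5918583374023437, 0.28842401123046874, 50.23011779785156, 89.97715759277344, 80.32135772705078, array([172., 186.]), np.int32(414))
(0.4935693359375, 0.4223086547851562, 50.67778396606445, 90.77249908447266, 88.4534912109375, array([129., 215.]), np.int32(428))
(0.45209423828125, 0.2912354736328125, 49.131927490234375, 89.38838195800781, 87.36843872070312, array([169., 228.]), np.int32(413))
(0.44282644653320313, 0.1566856689453125, 87.87702941894531, 45.812461853027344, 1.9506385326385498, array([210., 232.]), np.int32(407))
plates [[0.602, 0.287], [0.48, 0.419], [0.464, 0.291], [0.457, 0.157]]
304.0 [ 0.073 -0.001 -0.178] [[-0.    0.96  0.27]
 [ 1.   -0.    0.  ]
 [ 0.    0.27 -0.96]]
(0.42, -0.14, 0.35) 1.5707963267948966 [-0.4  -0.24  1.29 -0.    2.1  -0.4 ]
(0.42, -0.14, 0.35) 0 [-0.4  -0.24  1.29 -0.    2.1   1.17]
(0.42, -0.14, 0.35) -1.5707963267948966 None
(0.45, 0.3, 0.35) 0 [ 0.53  0.01  1.06 -0.    2.08  2.1 ]
(0.38, -0.14, 0.05) 0 [-0.44 -0.44  1.98 -0.    1.6   1.13]
(0.35, -0.14, 0.05) 0 [-0.47 -0.53  2.04 -0.    1.63  1.1 ]
```

```bash
python3 - <<'E'
from h import *
arm.move_pose(np.array([.54,-.16,.24]),down(-.09))
im,m=shot("wrist","w1")
c,yw=np.array([.568,-.152,0]),-.09
P=np.array([[-150,86,12],[150,86,12],[150,-86,12],[-150,-86,12]])/1000
print(pix(m,c+P@Rz(yw).T).round(1).tolist())
cv2.imwrite("pics/w1b.png",cv2.resize(im[:,:,::-1],(800,600),interpolation=cv2.INTER_CUBIC)); print(arm.get_state()["clock"])
E
```

```text
[[193.7, 244.2], [178.7, 14.4], [322.8, 14.1], [311.5, 244.2]]
2.1
```

View pics/w1b.png

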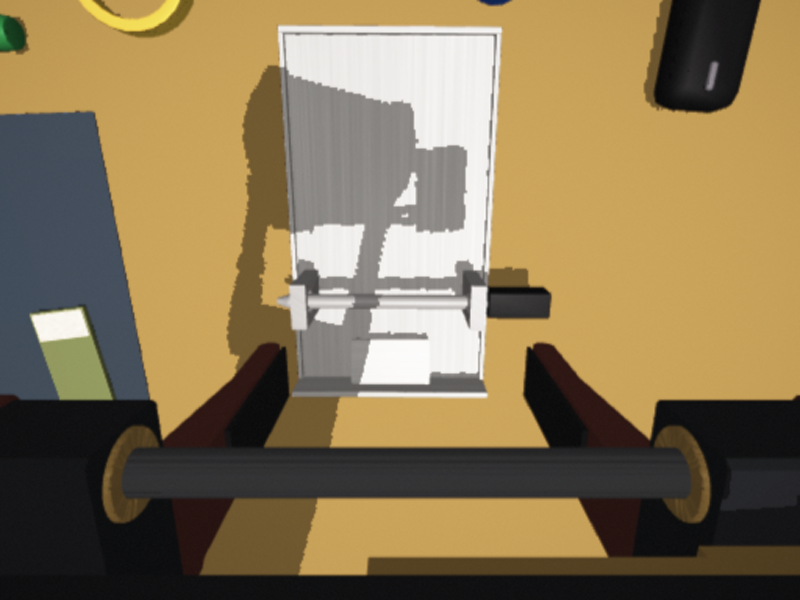

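The picture (800x600 scale) shows tail rim corners at (278,27) and (501,28), the outer top of the head wall at (289,396) and (488,396), the rod tip at (279,300), and the handle from (488,303) to (550,303).

```bash
python3 - <<'E'
from h import *
m=imaging.camera_model("wrist"); s=512/800
f=lambda p,z: ray(m,np.array(p)*s,z)
t=f([(278,27),(501,28)],.012); h=f([(289,396),(488,396)],.038); r=f([(279,300),(488,303),(550,303)],.045); q=f([(350,338),(430,338)],.006)
for n,a in(("tail",t),("head",h),("rod",r),("rest",q)): print(n,a[:,:2].round(4).tolist(),np.linalg.norm(a[0]-a[-1]).round(4))
tm,hm=t.mean(0),h.mean(0); print("yaw long",np.arctan2(*(tm-hm)[1::-1]),np.linalg.norm((tm-hm)[:2]))
print("yaw tail",np.arctan2(t[0,1]-t[1,1],t[0,0]-t[1,0])-np.pi/2,"rod",np.arctan2(r[0,1]-r[2,1],r[0,0]-r[2,0])-np.pi/2)
print("center",(tm+hm)[:2]/2)
im,_=shot("wrist"); mk=cv2.inRange(cv2.cvtColor(im,cv2.COLOR_RGB2HSV),(0,0,0),(179,255,70)); mk[:170]=0; mk[215:]=0; mk[:,:305]=0; mk[:,360:]=0
(cx,cy),wh,a=cv2.minAreaRect(np.argwhere(mk)[:,::-1].astype(np.float32)); print("handle",cx,cy,wh,a)
E
```

```text
tail [[0.7221, -0.0785], [0.7058, -0.2485]] 0.1708
head [[0.4256, -0.0461], [0.4097, -0.221]] 0.1756
rod [[0.5155, -0.0538], [0.4974, -0.2238], [0.4927, -0.2743]] 0.2216
rest [[0.4632, -0.1013], [0.4565, -0.1749]] 0.0739
yaw long -0.10080426124240868 0.2977811658170564
yaw tail -0.09583871898356344 rod -0.1027260872309641
center [ 0.56579032 -0.14852386]
handle 331.5 192.5 (19.0, 39.0) 90.0
```

```bash
cat >> h.py <<'E'
YAW=-.099; C=np.array([.566,-.149,0.]); RT=Rz(YAW)
def T2W(p): return C+RT@np.asarray(p,float)
def W2T(p): return RT.T@(np.asarray(p,float)-C)
def st(t=""):
    s=arm.get_state(); print(t,"t%.1f"%s["clock"],"tcpT",W2T(s["tcp_pos"]).round(4),"F",np.round(s["contact_force"],1),"op %.4f g %.1f"%(s["opening"],s["grasp_force"]))
ROD=down(YAW+np.pi/2)
def tilt(a,axis):  # world rotation a about tray axis
    return cv2.Rodrigues(RT@np.asarray(axis,float)*a)[0]
E
python3 - <<'E'
from h import *
p=W2T([.495,-.249,.044]); print(p)
g=np.array([-.060,p[1],.044])
arm.move_pose(T2W(g+[0,0,.12]),ROD); arm.move_l(T2W(g),vel=.15); st("at")
arm.gripper_close(50); st("closed")
arm.move_l(T2W(g+[0,0,.003]),vel=.05); st("up")
arm.move_l(T2W(g+[0,-.03,.003]),vel=.06); st("30")
arm.move_l(T2W(g+[0,-.205,.003]),vel=.12); st("out")
im,m=shot("wrist","r1")
E
```

```text
[-0.06076851 -0.10652787  0.044     ]
at t4.6 tcpT [-0.0594 -0.1068  0.0452] F [-0.9 -0.2  0.1] op 0.0880 g 0.0
closed t6.0 tcpT [-0.06   -0.1065  0.044 ] F [0.2 0.5 0. ] op 0.0006 g 0.0
up t6.2 tcpT [-0.0598 -0.1066  0.0474] F [ 0.9  0.9 -1. ] op 0.0002 g 0.0
30 t6.9 tcpT [-0.0601 -0.1367  0.0469] F [0.4 0.  0.5] op 0.0007 g 0.0
out t8.5 tcpT [-0.0598 -0.3109  0.0471] F [ 0.6  0.2 -0.2] op 0.0003 g 0.0
```

```bash
python3 - <<'E'
from h import *
arm.gripper_open(); arm.move_pose(np.array([.50,-.24,.24]),down(YAW))
im,m=shot("wrist"); cv2.imwrite("pics/r2.png",cv2.resize(im[:,:,::-1],(800,600),interpolation=cv2.INTER_CUBIC)); st()
E
```

```text
t11.6 tcpT [-0.0568 -0.0974  0.2393] F [ 0.2  0.7 -0.2] op 0.0880 g 0.0
```

View pics/r2.png

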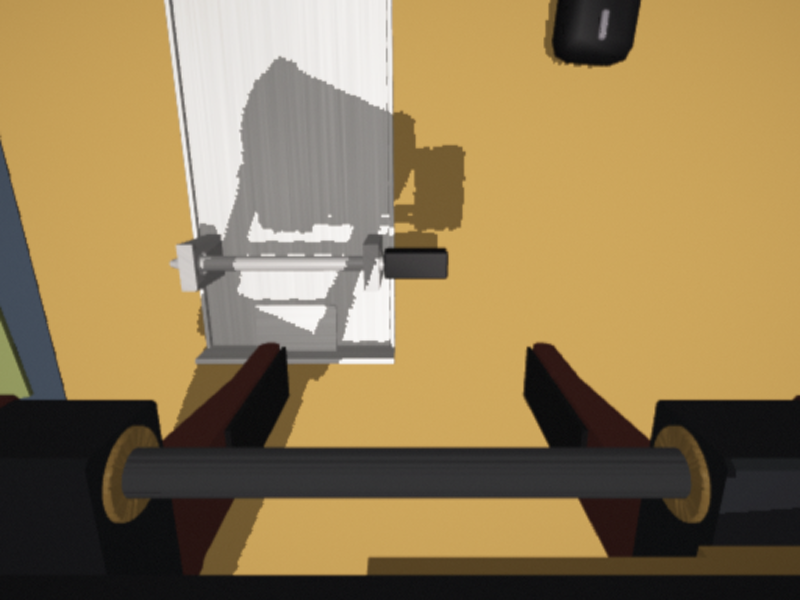

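```bash
python3 - <<'E'
from h import *
m=imaging.camera_model("wrist"); s=.64
im=cv2.imread("pics/r1.png")
for z in(.03,.045,.06): print(z,[W2T(p).round(4).tolist() for p in ray(m,np.array([(172,263),(385,263),(447,263),(416,263),(200,360),(394,361)])*s,z)])
cv2.imwrite("pics/r1b.png",im)
ti,tm=shot("top"); print("top cam handle",pix(tm,T2W([-.06,-.106,.045])),pix(m,T2W([-.06,-.106,.045]))/s)
print(m["cx"],m["cy"],m["fx"],m["fy"],[k for k in m])
cv2.imwrite("pics/t2.png",cv2.resize(ti[130:260,240:370,::-1],(520,520),interpolation=cv2.INTER_CUBIC))
E
```

```text
0.03 [[-0.0631, 0.0978, 0.03], [-0.0631, -0.0792, 0.03], [-0.0631, -0.1307, 0.03], [-0.0631, -0.105, 0.03], [-0.1501, 0.0848, 0.03], [-0.151, -0.0861, 0.03]]
0.045 [[-0.06, 0.0903, 0.045], [-0.06, -0.0799, 0.045], [-0.06, -0.1294, 0.045], [-0.06, -0.1047, 0.045], [-0.1436, 0.0777, 0.045], [-0.1445, -0.0865, 0.045]]
0.06 [[-0.057, 0.0827, 0.06], [-0.057, -0.0806, 0.06], [-0.057, -0.1281, 0.06], [-0.057, -0.1044, 0.06], [-0.1372, 0.0707, 0.06], [-0.138, -0.0869, 0.06]]
top cam handle [[336.1361475  219.15440437]] [[417.66550455 262.96766596]]
259.61405755264434 190.25149536341368 303.9001899134101 303.9001899134101 ['fx', 'fy', 'cx', 'cy', 'world_from_camera']
```

View pics/r1b.png

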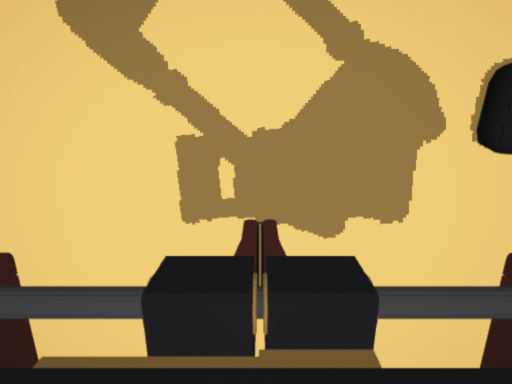

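```bash
python3 - <<'E'
from h import *
g=np.array([-.060,-.105,.036])
arm.move_pose(T2W(g+[0,0,.12]),ROD); arm.move_l(T2W(g),vel=.15); arm.dwell(.2); st("at")
a,_=shot("wrist"); arm.gripper_close(30); st("closed"); b,_=shot("wrist")
cv2.imwrite("pics/c1.png",cv2.resize(np.hstack([a[100:300,150:370],b[100:300,150:370]])[:,:,::-1],(800,364)))
E
```

```text
at t14.2 tcpT [-0.0593 -0.1053  0.0373] F [-0.1  0.3 -0.1] op 0.0880 g 0.0
closed t15.3 tcpT [-0.06  -0.105  0.036] F [0.2 0.3 0.1] op 0.0212 g 29.9
```

View pics/c1.png

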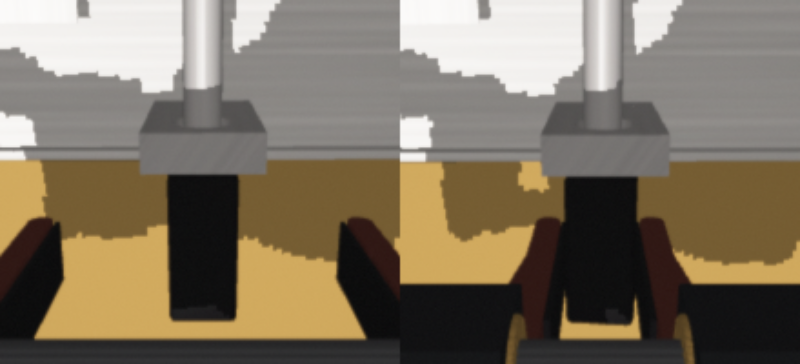

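The handle is gripped now (right half: fingers on both sides, opening 21 mm). Next I'll draw it out.

```bash
python3 - <<'E'
from h import *
g=np.array([-.060,-.105,.036])
arm.gripper_close(45); st("grip")
arm.move_l(T2W(g+[0,0,.003]),vel=.05); arm.dwell(.2); st("up")
arm.move_l(T2W(g+[0,-.04,.003]),vel=.08); st("40")
arm.move_l(T2W(g+[0,-.21,.003]),vel=.15); arm.dwell(.3); st("out")
R=tilt(-.03,[1,0,0])@ROD
h=np.array([-.06,-.105-.215,.0115])
arm.move_l(T2W(h+[0,0,.01]),R,vel=.1); arm.dwell(.2);st("low")
arm.move_l(T2W(h),R,vel=.04); arm.dwell(.3); st("down")
E
```

```text
grip t15.6 tcpT [-0.06  -0.105  0.036] F [-0.9 -0.7  0.3] op 0.0215 g 44.9
up t16.0 tcpT [-0.0601 -0.105   0.0389] F [ 0.5  0.2 -0.3] op 0.0211 g 44.9
40 t16.7 tcpT [-0.0601 -0.1452  0.0388] F [-0.7  0.6 -0.6] op 0.0211 g 44.9
out t18.2 tcpT [-0.0598 -0.3146  0.0392] F [ 0.1 -0.2 -1.4] op 0.0214 g 44.9
low t18.8 tcpT [-0.0597 -0.3203  0.0223] F [ 0.3  0.5 -1.5] op 0.0211 g 44.9
down t19.5 tcpT [-0.0599 -0.3201  0.0117] F [ 0.7 -1.1 -0.8] op 0.0214 g 44.9
```

```bash
python3 - <<'E'
from h import *
h=np.array([-.06,-.32,.0118])
R=tilt(-.075,[1,0,0])@ROD
arm.move_l(T2W(h),R,vel=.03); arm.dwell(.3); st("tilt")
arm.gripper_open(); arm.dwell(.3); st("rel")
arm.move_l(T2W(h+[0,0,.12]),ROD,vel=.2)
arm.move_pose(np.array([.46,.27,.25]),down(0)); arm.dwell(.3)
im,m=shot("wrist"); cv2.imwrite("pics/p1.png",im[:,:,::-1])
for p in plates(im,m,.008,400): print(p)
ti,tm=shot("top"); 
for p in plates(ti,tm,.008): print(p)
st()
E
```

```text
tilt t20.0 tcpT [-0.0601 -0.3202  0.0118] F [ 0.1 -0.2 -0.7] op 0.0212 g 44.9
rel t21.4 tcpT [-0.06   -0.32    0.0118] F [-0.4  0.3 -0.2] op 0.0877 g 0.0
(0.5913572387695313, 0.2883760070800781, 49.965824127197266, 95.55679321289062, 80.3506851196289, array([246.,  58.]), np.int32(3023))
(0.47717813110351565, 0.4225975341796875, 50.80758285522461, 118.59024810791016, 88.73994445800781, array([149., 137.]), np.int32(2553))
(0.44136068725585936, 0.15164637756347657, 89.97791290283203, 37.34343338012695, 2.11440110206604, array([348., 174.]), np.int32(1026))
(0.77549462890625, 0.024722087860107423, 88.28507995605469, 89.21131134033203, 65.19022369384766, array([253., 133.]), np.int32(240))
(0.5914702758789062, 0.28834765625, 49.9490966796875, 90.50712585449219, 80.32135772705078, array([172., 186.]), np.int32(414))
(0.4426270446777344, 0.15789035034179688, 87.81542205810547, 48.883235931396484, 1.4555268287658691, array([210., 232.]), np.int32(408))
 t25.2 tcpT [-0.1468  0.4064  0.25  ] F [ 0.5 -0.4 -0.5] op 0.0878 g 0.0
```

View pics/p1.png

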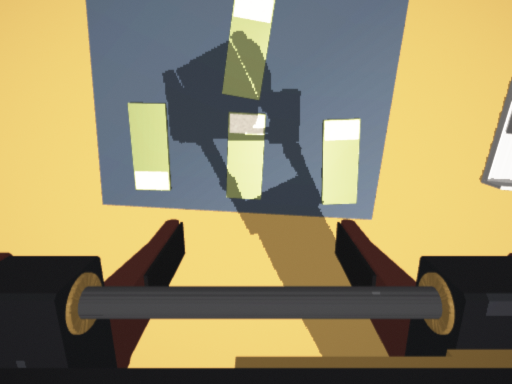

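The picture shows four plates: (149,147) with its label at the bottom, (246,155), (250,50) and (341,162) with labels at the top. All are clear of each other.

```bash
cat >> h.py <<'E'
MC=np.array([.537,.291]); MR=Rz(-.052)[:2,:2]
def find(im,m):
    I=im.astype(float)+1; ok=(I[:,:,2]/I[:,:,0]<1.12)
    v,u=np.mgrid[:384,:512]; W=ray(m,np.c_[u.ravel(),v.ravel()],.008)[:,:2]; L=(W-MC)@MR
    ins=((abs(L[:,0])<.150)&(abs(L[:,1])<.195)).reshape(384,512)
    k=cv2.morphologyEx((ok&ins).astype(np.uint8),cv2.MORPH_OPEN,np.ones((3,3)))
    k=cv2.morphologyEx(k,cv2.MORPH_CLOSE,np.ones((5,5)))
    n,lab,s,_=cv2.connectedComponentsWithStats(k); out=[]; W=W.reshape(384,512,2)
    green=(I[:,:,1]/I[:,:,2]>1.35)
    for i in range(1,n):
        if s[i,4]<800: continue
        q=lab==i; P=W[q]
        r=cv2.minAreaRect((P*1000).astype(np.float32)); b=cv2.boxPoints(r)/1000
        e=b[1]-b[0] if np.linalg.norm(b[1]-b[0])>np.linalg.norm(b[2]-b[1]) else b[2]-b[1]
        e=e/np.linalg.norm(e); c=np.array(r[0])/1000; t=(P-c)@e; g=green[q]
        if g[t>.038].mean()<g[t<-.038].mean(): e=-e   # e points to toe (green)
        out.append(dict(c=c,yaw=np.arctan2(e[1],e[0]),lw=sorted(r[1]),g=(g[(P-c)@e>.038].mean(),g[(P-c)@e<-.038].mean())))
    return out
VP=np.array([.50,.27,.25])
def look():
    arm.move_pose(VP,down(0)); arm.dwell(.3); im,m=shot("wrist"); f=find(im,m)
    for d in f: print("plate",d["c"].round(4),"yaw %.3f"%d["yaw"],np.round(d["lw"],1),np.round(d["g"],2))
    return f
A=np.deg2rad(9.9)
def pick(d,dz=.011):
    p=np.r_[d["c"],dz]; R=down(d["yaw"])
    arm.move_pose(p+[0,0,.09],R); arm.move_l(p+[0,0,.02],vel=.2); arm.move_l(p,vel=.05); arm.dwell(.2); st("pre")
    arm.gripper_close(45); st("grip")
    arm.move_l(p+[0,0,.12],vel=.15); arm.dwell(.1); st("lift")
    return arm.get_state()["opening"]
def place(i,h=.0005):
    R=tilt(A,[0,1,0])@down(YAW)
    o=np.array([-.082+.035*i,0,.0163+h])+Ry(A)@[0,0,.009]
    arm.move_pose(T2W(o+[0,0,.13]),R); st("over")
    arm.move_l(T2W(o+[0,0,.012]),vel=.15); arm.move_l(T2W(o),vel=.03); arm.dwell(.3); st("put")
    arm.gripper_open(); arm.dwell(.2)
    arm.move_l(T2W(o+[0,0,.13]),vel=.15); st("rel")
E
python3 - <<'E'
from h import *
f=look(); d=min(f,key=lambda d:d["c"][1]); print(d)
if len(f)==4 and abs(d["lw"][1]-120)<6: pick(d)
E
```

```text
plate [0.6033 0.2863] yaw 2.976 [ 51.6 121.4] [0.82 0.  ]
plate [0.4652 0.4191] yaw 0.001 [ 62.2 144.2] [0.93 0.01]
plate [0.4636 0.2913] yaw 3.085 [ 52. 122.] [0.72 0.  ]
plate [0.4471 0.1488] yaw -3.088 [ 70.5 140.5] [0.08 0.01]
{'c': array([0.44705817, 0.14881097]), 'yaw': np.float32(-3.08804), 'lw': [70.54556274414062, 140.48277282714844], 'g': (np.float64(0.08051529790660225), np.float64(0.01410105757931845))}
```

```bash
sed -i 's|ok=(I\[:,:,2\]/I\[:,:,0\]<1.12)|ok=(I[:,:,2]/I[:,:,0]<1.12)\&(I[:,:,0]/I[:,:,1]<1.15)|' h.py
python3 - <<'E'
from h import *
f=look(); d=min(f,key=lambda d:d["c"][1])
if len(f)==4 and abs(d["lw"][1]-120)<6: pick(d)
E
```

```text
plate [0.6033 0.2863] yaw 2.976 [ 51.6 121.3] [0.82 0.01]
plate [0.4765 0.4227] yaw -0.022 [ 52.3 122.2] [0.94 0.03]
plate [0.4637 0.2912] yaw 3.088 [ 52.  122.3] [0.71 0.01]
plate [0.4476 0.1579] yaw -3.102 [ 52.4 138.2] [0.16 0.02]
```

```bash
sed -i 's|MORPH_OPEN,np.ones((3,3))|MORPH_OPEN,np.ones((9,9))|' h.py
python3 - <<'E'
from h import *
f=look(); d=min(f,key=lambda d:d["c"][1])
if len(f)==4 and abs(d["lw"][1]-120)<6: pick(d)
else: im,m=shot("wrist"); cv2.imwrite("pics/p2.png",cv2.resize(im[:,:,::-1],(800,600)))
E
```

```text
plate [0.6033 0.2863] yaw 2.976 [ 51.5 121.3] [0.84 0.01]
plate [0.4765 0.4227] yaw -0.023 [ 52.3 122.2] [0.93 0.03]
plate [0.464  0.2911] yaw 3.092 [ 51.9 121.9] [0.73 0.01]
plate [0.4554 0.1582] yaw -3.103 [ 52.4 122.6] [0.18 0.01]
pre t31.1 tcpT [-0.1402  0.2949  0.0113] F [ 0.2 -0.2 -0.4] op 0.0878 g 0.0
grip t32.5 tcpT [-0.1404  0.2948  0.011 ] F [-0.2  0.2  0.3] op 0.0006 g 0.0
lift t33.5 tcpT [-0.1411  0.2945  0.1295] F [-0.2 -0.4 -0.4] op 0.0006 g 0.0
```

```bash
python3 - <<'E'
from h import *
print(arm.tip_reach)
im,m=shot("wrist"); cv2.imwrite("pics/p3.png",im[:,:,::-1])
s=arm.get_state(); p0=s["tcp_pos"].copy(); R=s["tcp_rot"]
print(pix(m,[p0,p0+R[:,2]*.008,p0-R[:,2]*.011]).round(1).tolist())
E
```

```text
0.008
[[258.6, 227.9], [258.6, 223.2], [258.5, 235.1]]
```

View pics/p3.png

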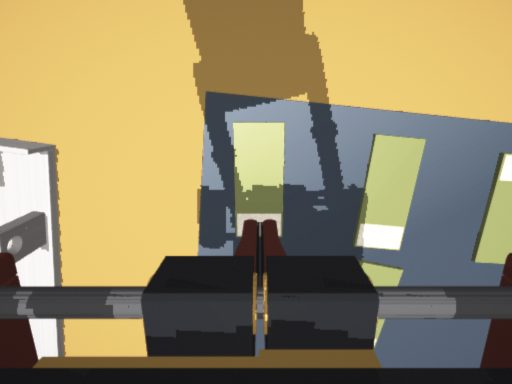

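```bash
python3 - <<'E'
from h import *
s=arm.get_state(); p=s["tcp_pos"].copy()
arm.move_l(np.r_[p[:2],.03],vel=.15); arm.dwell(.3); f0=arm.get_state()["contact_force"].copy()
for z in np.arange(.021,.0005,-.0015):
    arm.move_l(np.r_[p[:2],z],vel=.03); arm.dwell(.15); s=arm.get_state(); F=s["contact_force"]-f0
    print("%.4f %.4f %.1f"%(z,s["tcp_pos"][2],F[2]))
    if abs(F[2])>6: break
st()
E
```

```text
0.0210 0.0211 -0.5
0.0195 0.0195 -0.7
0.0180 0.0180 -0.7
0.0165 0.0165 -1.3
0.0150 0.0150 -0.5
0.0135 0.0135 0.0
0.0120 0.0120 0.3
0.0105 0.0105 -0.2
0.0090 0.0090 -1.0
0.0075 0.0075 -0.3
0.0060 0.0060 0.2
0.0045 0.0045 -0.6
0.0030 0.0030 -0.3
0.0015 0.0015 -0.4
 t40.5 tcpT [-0.141   0.2946  0.0015] F [-0.2  0.  -0.1] op 0.0004 g 0.0
```

Tips are higher than nominal, since there was no contact even with TCP at 1.5 mm. I'll keep probing down onto the plate to measure the true tip reach.

```bash
python3 - <<'E'
from h import *
s=arm.get_state(); p=s["tcp_pos"].copy(); f0=s["contact_force"].copy()
for z in np.arange(.0005,-.016,-.001):
    arm.move_l(np.r_[p[:2],z],vel=.03); arm.dwell(.1); s=arm.get_state(); F=s["contact_force"]-f0
    if abs(F[2])>4: print("%.4f %.4f %.1f"%(z,s["tcp_pos"][2],F[2])); break
st()
arm.move_l(np.r_[p[:2],.1],vel=.2)
E
```

```text
-0.0085 -0.0073 8.9
 t44.0 tcpT [-0.1408  0.2947 -0.0073] F [-3.2 -0.3  8.8] op 0.0002 g 4.1
```

The real tips are 15 mm behind the TCP, not 8 mm ahead. I'll correct the offsets and go on.

```bash
sed -i 's/def pick(d,dz=.011)/def pick(d,dz=-.012)/; s/@\[0,0,.009\]/@[0,0,-.014]/' h.py
python3 - <<'E'
from h import *
arm.gripper_open()
f=look(); d=min(f,key=lambda d:d["c"][1])
if len(f)==4 and abs(d["lw"][1]-120)<6:
    if pick(d)>.04:
        R=tilt(A,[0,1,0])@down(YAW); arm.move_pose(T2W([-.082,0,.14]),R); arm.dwell(.2); st()
        im,m=shot("wrist","q1")
E
```

```text
plate [0.6033 0.2863] yaw 2.976 [ 51.6 121.4] [0.84 0.  ]
plate [0.4765 0.4227] yaw -0.020 [ 52.5 122.1] [0.93 0.03]
plate [0.4636 0.2911] yaw 3.092 [ 51.9 121.9] [0.71 0.  ]
plate [0.4554 0.1582] yaw -3.104 [ 52.4 122.5] [0.18 0.02]
pre t53.3 tcpT [-0.1403  0.2948 -0.0118] F [1.4 0.1 0.8] op 0.0880 g 0.0
grip t54.0 tcpT [-0.1404  0.2948 -0.012 ] F [-0.   0.4 -0.2] op 0.0494 g 45.0
lift t55.0 tcpT [-0.1411  0.2945  0.1064] F [-0.1 -0.7 -0.7] op 0.0490 g 45.0
 t57.5 tcpT [-0.082   0.0002  0.14  ] F [-0.2  0.1 -0.2] op 0.0492 g 45.0
```

View pics/q1.png

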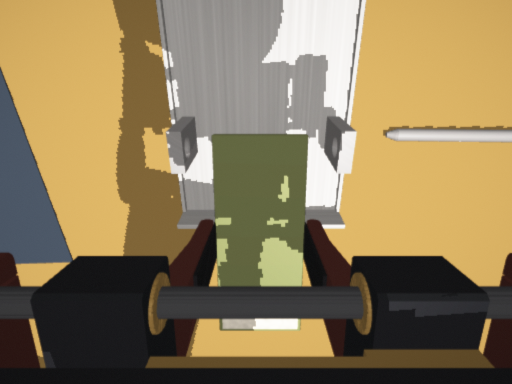

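The held plate's toe edge is at row 134 and its label at rows 318–328, at the head side. The rod lies at right on the desk.

```bash
python3 - <<'E'
from h import *
m=imaging.camera_model("wrist"); o=np.array([-.082,0,.14])-Ry(A)@[0,0,-.014]
print(pix(m,[T2W(o+Ry(A)@[.06,y,.006]) for y in(.025,-.025)]+[T2W(o+Ry(A)@[-.06,y,.006]) for y in(.025,-.025)]).round(1).tolist())
place(0)
arm.move_pose(np.array([.50,-.16,.22]),down(YAW)); arm.dwell(.2)
im,m=shot("wrist","q2")
o=np.array([-.082,0,.0163])
print(pix(m,[T2W(o+Ry(A)@[x,y,.006]) for x in(.06,-.06) for y in(.025,-.025)]).round(1).tolist())
E
```

```text
[[212.4, 131.1], [310.1, 131.2], [220.5, 328.1], [301.3, 328.2]]
over t57.8 tcpT [-8.490e-02  1.000e-04  1.323e-01] F [ 0.3  0.5 -0.5] op 0.0492 g 45.0
put t59.6 tcpT [-0.0844  0.      0.003 ] F [-0.2  0.2 -0.1] op 0.0495 g 45.0
rel t61.6 tcpT [-8.490e-02  1.000e-04  1.318e-01] F [-0.7  0.9 -0.6] op 0.0876 g 0.0
[[226.6, 129.1], [266.9, 129.1], [227.6, 224.2], [266.6, 224.2]]
```

View pics/q2.png

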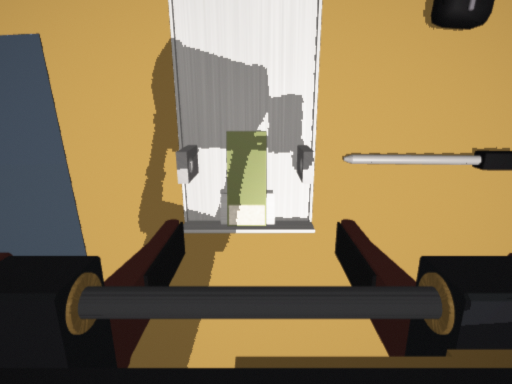

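The first plate lies on the rest, with its toe at row 130 and columns 226–268 as predicted. The rest follow.

```bash
python3 - <<'E'
from h import *
for i in(1,2,3):
    f=[d for d in look() if abs(d["lw"][1]-120)<6 and abs(d["lw"][0]-50)<6]
    if len(f)!=4-i: print("count",len(f)); break
    d=min(f,key=lambda d:d["c"][1])
    if pick(d)<.045: print("missed"); break
    R=tilt(A,[0,1,0])@down(YAW); arm.move_pose(T2W([-.082+.035*i,0,.15]),R); arm.dwell(.2)
    im,m=shot("wrist",f"held{i}"); o=np.array([-.082+.035*i,0,.15])-Ry(A)@[0,0,-.014]
    # toe edge check: in-hand green mask rows around the centre column
    e=pix(m,[T2W(o+Ry(A)@[.06,0,.006])])[0]; h=cv2.cvtColor(im,cv2.COLOR_RGB2HSV)
    g=cv2.inRange(h,(25,60,30),(48,255,255)); col=g[:215,int(e[0])-15:int(e[0])+15].mean(1)>128
    rows=np.flatnonzero(col); print("toe row seen",rows[:1],"expected",e.round(1))
    if arm.get_state()["opening"]<.045 or len(rows)==0 or abs(rows[0]-e[1])>8: print("slipped?"); break
    place(i)
E
```

```text
plate [0.6032 0.2862] yaw 2.980 [ 51.9 121.6] [0.84 0.01]
plate [0.4766 0.4228] yaw -0.022 [ 52.3 121.5] [0.93 0.03]
plate [0.4636 0.2911] yaw 3.090 [ 51.8 122. ] [0.71 0.  ]
pre t68.0 tcpT [-0.006   0.4368 -0.0119] F [0.3 0.2 0. ] op 0.0884 g 0.0
grip t68.7 tcpT [-0.006   0.4367 -0.012 ] F [ 0.   0.5 -0.6] op 0.0493 g 45.0
lift t69.7 tcpT [-0.0067  0.4364  0.106 ] F [-0.6  0.3 -1.1] op 0.0491 g 45.0
toe row seen [133] expected [261.7 131.4]
over t72.3 tcpT [-0.0502  0.0003  0.1317] F [ 0.4 -0.1 -1. ] op 0.0493 g 45.0
put t74.1 tcpT [-0.0494 -0.      0.003 ] F [ 0.3  0.2 -1. ] op 0.0492 g 45.0
rel t76.0 tcpT [-4.990e-02  1.000e-04  1.318e-01] F [-0.4 -0.1  0.3] op 0.0879 g 0.0
plate [0.4766 0.4228] yaw -0.023 [ 52.3 121.5] [0.94 0.03]
plate [0.4635 0.2912] yaw 3.083 [ 52.3 122.2] [0.69 0.  ]
pre t81.8 tcpT [-0.1454  0.4279 -0.0118] F [-0.5 -0.2 -0.6] op 0.0880 g 0.0
grip t82.5 tcpT [-0.1455  0.4279 -0.012 ] F [ 0.   0.  -0.3] op 0.0490 g 45.0
lift t83.5 tcpT [-0.1461  0.4274  0.1063] F [ 0.1  0.7 -1.4] op 0.0494 g 45.0
toe row seen [133] expected [262.  131.2]
over t86.1 tcpT [-0.0153  0.0003  0.1317] F [ 0.4  0.6 -1.8] op 0.0495 g 45.0
put t87.8 tcpT [-0.0144 -0.      0.003 ] F [ 0.9 -0.8 -1.6] op 0.0493 g 45.0
rel t89.8 tcpT [-1.490e-02  1.000e-04  1.317e-01] F [ 0.1 -0.1 -0.4] op 0.0874 g 0.0
plate [0.4766 0.4227] yaw -0.021 [ 52.4 121.4] [0.79 0.02]
pre t93.9 tcpT [-0.1454  0.5601 -0.0119] F [-0.2  0.3  0.2] op 0.0879 g 0.0
grip t94.6 tcpT [-0.1455  0.56   -0.012 ] F [-0.3 -0.6  0. ] op 0.0490 g 45.0
lift t95.7 tcpT [-0.146   0.5595  0.106 ] F [ 0.4 -0.3 -0.7] op 0.0494 g 45.0
toe row seen [132] expected [262.5 131.3]
over t98.3 tcpT [0.0197 0.0003 0.1315] F [ 0.   0.6 -0.9] op 0.0491 g 45.0
put t100.1 tcpT [ 0.0206 -0.      0.003 ] F [ 0.2  0.4 -0.7] op 0.0493 g 45.0
rel t102.0 tcpT [2.010e-02 1.000e-04 1.316e-01] F [-0.7 -0.4 -1.2] op 0.0878 g 0.0
```

Now I'll look at the fan and the rod.

```bash
python3 - <<'E'
from h import *
arm.move_pose(T2W([-.03,-.12,.24]),down(YAW)); arm.dwell(.3)
im,m=shot("wrist"); cv2.imwrite("pics/f1.png",cv2.resize(im[:,:,::-1],(800,600),interpolation=cv2.INTER_CUBIC)); st()
o=lambda i:np.array([-.082+.035*i,0,.0163])
for i in range(4): print(i,(pix(m,[T2W(o(i)+Ry(A)@[x,y,.006]) for x in(.06,-.06) for y in(.025,-.025)])/.64).round(0).tolist())
print("eyes",(pix(m,[T2W([-.06,y,.048]) for y in(-.076,.076)])/.64).round(0).tolist())
E
```

```text
t103.1 tcpT [-0.0297 -0.1191  0.2387] F [-0.3 -0.2  0.1] op 0.0880 g 0.0
0 [[239.0, 242.0], [298.0, 242.0], [244.0, 379.0], [300.0, 379.0]]
1 [[235.0, 201.0], [295.0, 201.0], [240.0, 342.0], [298.0, 342.0]]
2 [[231.0, 157.0], [292.0, 157.0], [236.0, 303.0], [296.0, 303.0]]
3 [[227.0, 111.0], [290.0, 111.0], [232.0, 262.0], [293.0, 262.0]]
eyes [[354.0, 297.0], [165.0, 296.0]]
```

View pics/f1.png

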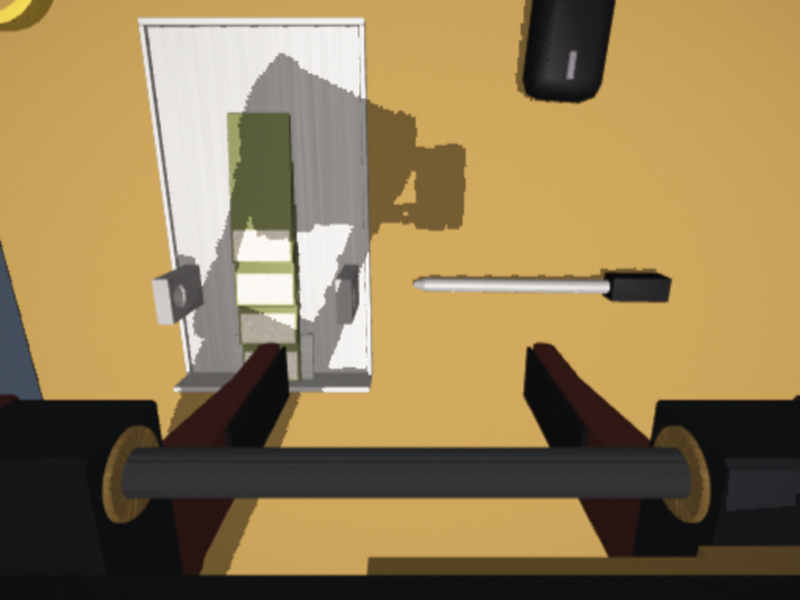

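The fan matches prediction, with label ends at rows ~262, 303 and 342 and the last toe at 113. The rod lies with its tip at (413,283), shoulder at (608,287) and handle end at (670,287). Regrasping it now.

```bash
python3 - <<'E'
from h import *
m=imaging.camera_model("wrist")
tip=ray(m,np.array([(413,284)])*.64,.006)[0]; im,_=shot("wrist")
mk=cv2.inRange(im,(0,0,0),(60,60,60)); mk[:165]=0; mk[205:]=0; mk[:,:380]=0; mk[:,445:]=0
P=np.argwhere(mk)[:,::-1]; W=ray(m,P,.02)[:,:2]; r=cv2.minAreaRect((W*1000).astype(np.float32)); c=np.r_[np.array(r[0])/1000,0]
print("tip",W2T(tip).round(4),"handle",W2T(c).round(4),np.round(r[1],1))
d=tip-c; L=np.linalg.norm(d[:2]); yaw=np.arctan2(d[1],d[0]); print("len",L,"yaw-rel",yaw-YAW-np.pi/2)
R=cv2.Rodrigues(np.array([-np.sin(yaw),np.cos(yaw),0])*.0314)[0]@down(yaw); print(R[:,0].round(3))
# grip 25 mm behind shoulder along axis, measured from tip
p=np.r_[(tip-d/L*.195)[:2]*.5+c[:2]*.5,-.012]; print("grip",W2T(p).round(4))
arm.move_pose(p+[0,0,.1],R); arm.move_l(p+[0,0,.02],vel=.15); arm.move_l(p,vel=.05); arm.dwell(.2); st("pre")
arm.gripper_close(45); st("grip")
a,_=shot("wrist"); cv2.imwrite("pics/g1.png",a[:,:,::-1])
np.save("rodgrip.npy",R)
E
```

```text
tip [-0.06   -0.1246  0.006 ] handle [-0.058  -0.3154  0.    ] [57.3 23.8]
len 0.19082914782844568 yaw-rel 0.010888935886738782
[ 0.088  0.996 -0.031]
grip [-0.0579 -0.3175 -0.012 ]
pre t106.2 tcpT [-0.0577 -0.3177 -0.0115] F [-0.1  0.4  0.3] op 0.0878 g 0.0
grip t107.3 tcpT [-0.058  -0.3174 -0.012 ] F [ 0.6 -0.7 -0.5] op 0.0219 g 45.0
```

```bash
cat > ins.py <<'E'
from h import *
import sys
def go(y0,y1,x=-.06,z=.0242,lim=6,R=ROD):
    f0=arm.get_state()["contact_force"].copy(); y=y0
    while y<y1-1e-6:
        y=min(y+.008,y1); arm.move_l(T2W([x,y,z]),R,vel=.06); s=arm.get_state(); F=RT.T@(s["contact_force"]-f0)
        if np.linalg.norm(F)>lim: arm.dwell(.1); F=RT.T@(arm.get_state()["contact_force"]-f0); print("contact y %.4f"%y,F.round(1)); return y
    print("reached",y,F.round(1)); return y
E
python3 - <<'E'
from ins import *
s=arm.get_state(); p=W2T(s["tcp_pos"])
arm.move_l(T2W(p+[0,0,.036]),vel=.1); arm.move_l(T2W([-.06,-.305,.0242]),ROD,vel=.1); arm.dwell(.3); st("pre")
for n in("top","side"):
    im,m=shot(n); e=pix(m,[T2W([-.06,y,.048]) for y in(-.11,-.076)])
    u,v=e.mean(0).astype(int); c=im[v-35:v+35,u-45:u+45]; print(n,(e-[u-45,v-35]).round(1).tolist())
    cv2.imwrite(f"pics/{n}i.png",cv2.resize(c[:,:,::-1],(400,311),interpolation=cv2.INTER_CUBIC))
cv2.imwrite("pics/ins0.png",np.vstack([cv2.imread("pics/topi.png")[:300],cv2.imread("pics/sidei.png")[:300]]))
E
```

```text
pre t108.4 tcpT [-0.06   -0.3051  0.0241] F [ 0.3  0.4 -1.3] op 0.0218 g 45.0
top [[50.6, 36.3], [40.0, 35.0]]
side [[47.3, 32.1], [42.9, 38.6]]
```

View pics/ins0.png

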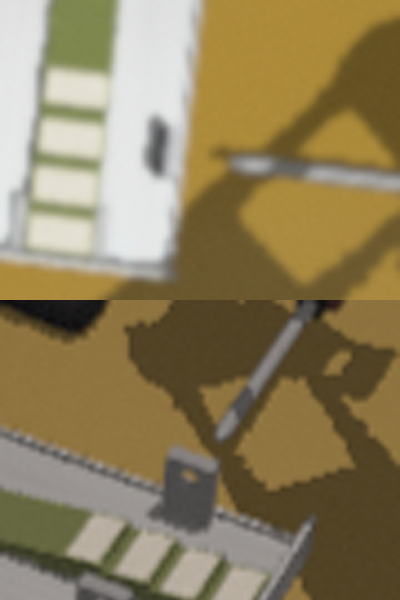

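The top crop shows the tip at (230,163) against an expected (225,161). In the side crop it is at (221,438), in line with the hole at (188,475). Inserting.

```bash
python3 - <<'E'
from ins import *
y=go(-.305,-.109); st()
if y>-.1091:
    y=go(y,-.095,lim=8); st()
E
```

```text
reached -0.109 [-0.2 -0.6  0.6]
 t115.5 tcpT [-0.06   -0.1088  0.0242] F [ 0.1 -0.4 -0.5] op 0.0217 g 45.0
contact y -0.0950 [  0.1 -11.2  -3. ]
 t116.2 tcpT [-0.0601 -0.0984  0.0244] F [ -0.9 -11.6  -3.5] op 0.0220 g 45.0
```

```bash
python3 - <<'E'
from ins import *
arm.move_l(T2W([-.06,-.0985,.0215]),vel=.03); arm.dwell(.2); st("relax")
arm.gripper_open(); arm.dwell(.2); st("open")
arm.move_l(T2W([-.06,-.0985,.16]),vel=.15)
arm.move_pose(T2W([-.03,-.05,.24]),down(YAW)); arm.dwell(.4)
im,m=shot("wrist"); cv2.imwrite("pics/end.png",cv2.resize(im[:,:,::-1],(800,600),interpolation=cv2.INTER_CUBIC)); st()
o=lambda i:np.array([-.082+.035*i,0,.0163])
for i in range(4): print(i,(pix(m,[T2W(o(i)+Ry(A)@[x,y,.006]) for x in(.06,-.06) for y in(.025,-.025)])/.64).round(0).tolist())
print("tip/shoulder",(pix(m,[T2W([-.06,y,.045]) for y in(.094,-.076,-.126)])/.64).round(0).tolist())
E
```

```text
relax t116.7 tcpT [-0.0599 -0.0984  0.0216] F [ 1.  -1.4 -0.2] op 0.0218 g 45.0
open t118.0 tcpT [-0.06   -0.0985  0.0215] F [ 0.4  0.5 -0.1] op 0.0880 g 0.0
 t121.0 tcpT [-0.03 -0.05  0.24] F [ 0.5  0.2 -0.8] op 0.0875 g 0.0
0 [[320.0, 242.0], [378.0, 242.0], [322.0, 379.0], [378.0, 379.0]]
1 [[317.0, 201.0], [377.0, 201.0], [320.0, 342.0], [378.0, 342.0]]
2 [[315.0, 158.0], [376.0, 158.0], [318.0, 303.0], [377.0, 303.0]]
3 [[313.0, 112.0], [375.0, 112.0], [316.0, 262.0], [376.0, 262.0]]
tip/shoulder [[230.0, 295.0], [439.0, 295.0], [500.0, 295.0]]
```

View pics/end.png

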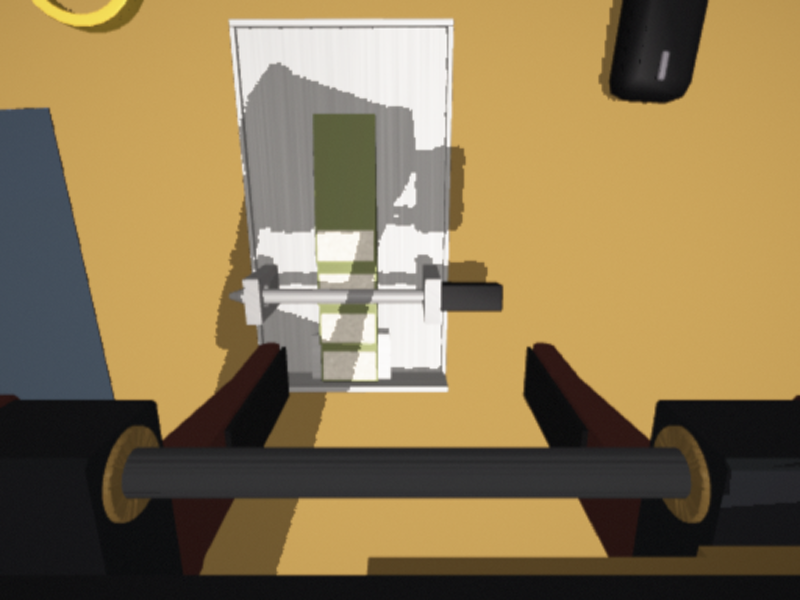

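The rod is home: tip at (231,295), handle end at (502,296), shoulder against the lug. The fan is as predicted, with the last toe at row 114. Handing in.

```bash
python3 -c "
from h import *
print(ticket.finish_job())"
```

```text
the job is handed in; nothing more can be done
None
```

I handed the job in at about 121 s on the robot clock: all four plates lie fanned from the head stop with labels up, and the rod is back through both eyes with its shoulder at the near lug; the final picture agreed with this, but the hand-in returned no verdict.

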